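# Load an apple into the bench peeler

## Task

Get the bench peeler ready to peel the green apple. Lift its sprung hold-down arm by the side handle until the catch clicks in and the arm stays up by itself, easing off as soon as you feel it come up against its rubber buffer, never forcing it on; set the green apple upright and fully down in the cup; then press the red paddle down, no harder than it takes to trip the catch, so that the arm swings shut by itself and holds the apple. Leave everything else where it stands.

Things in the scene. Friction and masses are not known exactly. Their poses are not given: they have to be found in the camera images.
- peeler: hand-cranked bench fruit peeler, fixed: white base 235 x 130 mm, 30 mm high, gear housing (82 mm high) and crank at its -x, -y corner, steel cup on top, behind it (+x) a column 42 x 28 mm carrying the hold-down arm. Origin: on the cup's upright axis, at table height; x from cup to column, y to the handle's side, z up. A blade post 111 mm high, 18 mm thick, stands at (85, 50) mm.
- cup_floor (a point): centre of the cup's inner floor, 40 mm above the peeler's underside. The cup is open at the top, 10 mm deep, inside 60 mm across at the floor and 68 mm at the rim, outside 76 mm across the rim. Same axes as the peeler.
- pivot (a point): centre of the hold-down arm's hinge on the column, 120 mm in +x from the cup's axis, 135 mm above the table; the hinge axis is the peeler's y. A damped spring always drives the arm shut: lifting takes about 9 N at the handle when down, 11 to 15 N when up (more when lifted fast: 1.5 N at 0.1 m/s). The arm is 16 mm wide.
- hold_arm (a joint): angle of the hold-down arm, rad, + is up: 0 = level, pointing to -x over the cup; -0.2 = lowest, where it starts; -0.02 = resting on a seated apple; 1.57 = upright. Lifted, its hub pin pushes the sprung sear nose aside, then the nose snaps in under the pin and keeps the arm up. The angle of this differs from machine to machine (1.36 to 1.77) and cannot be seen reliably: feel for it.
- handle_grip (a point): point to grip on the arm's handle, on the axis of a black round bar, 17 mm thick, that stands out sideways (peeler's +y) from the arm's outer end, 20 to 105 mm beside the arm's middle plane. The point lies 65 mm beside that plane, 170 mm from the pivot axis. The bar keeps its direction as the arm swings and may turn in the fingers; the frame turns with the arm.
- lift_handle: the handle bar itself (origin: on the bar's axis in the arm's middle plane, 170 mm from the pivot).
- buffer: black rubber block, 16 x 22 x 12 mm (origin: middle of its underside), that stops the arm's hub pin 0.06 rad past the catching angle; at the handle the force then rises steeply, and the nose has snapped in by then. Let down from it, the arm sinks back 0.06 rad onto the nose. 10 N at the handle beyond the spring's load puts 34 N on the buffer; it may bear 60 N at most.
- trigger (a joint): angle of the trigger in rad: 0 = at rest, + when the red paddle is pushed down, end stop at 0.3. A light spring returns it. With the arm cocked it trips at about 0.05 to 0.12 and takes about 7 to 10 N on the paddle; unloaded 2.5 to 4 N.
- paddle_top (a point): point to press: on the upper face of the red thumb paddle (plate 44 x 24 x 5 mm, level at rest), 46 mm in front (-x) of the trigger's cross shaft, on the side away from the handle, at (20, -88) mm of the peeler, 83.5 mm above the table. It goes down 3 to 6 mm until the catch trips, 14 mm to its stop.
- paddle: the red paddle with its steel tang (origin: on the trigger's cross shaft, in the arm's middle plane). Must not be pressed with more than 35 N.
- crown: the steel disc under the hold-down arm that presses on the apple's top, 32 mm across (origin: on the arm's middle line above it; the pressing face is 33 mm below, arm level).
- apple_green: green apple, stem up, 66 mm across at 34 mm height, 59 mm high without the stem, flat base 32 mm across on which it stands upright. About 150 g (100 to 210 g). Origin: middle of its underside, z up through the stem. It starts standing on the white board.
- apple_red: red apple of the same shape on the board; leave it.
- apple_yellow: yellow apple of the same shape on the board; leave it.
- board: white chopping board, fixed, 300 x 260 x 15 mm; origin: middle of its underside. Apple centres stand about 140 mm apart.
- mug: white mug, 82 mm across, 85 mm high (origin: middle of its underside); leave it.
- peel_bowl: steel bowl, 150 mm across, 60 mm high (origin: middle of its underside); leave it.
- biscuit_tin: yellow and green biscuit tin, 115 x 165 x 83 mm (origin: middle of its underside); leave it.
- spatula: spatula lying on the table; leave it.
- spoon: spoon lying on the table; leave it.
Mind the look-alikes: they are no part of the job. There is more than one size of the apple_green; the job needs the smallest.

How it is judged:
By the outcome, as a careful person would: the job done as asked, in the order asked, and still so for the second after the job is handed in, with the robot touching nothing.
It also fails if it takes over 72 s, if anything falls off the work surface, if the arm or the gripper's body presses on something with over 40 N, if the wrist force passes 120 N, or if a joint passes its speed limit or range.

## Robot

A 6-joint arm with a two-finger parallel gripper is mounted at the origin on the work surface. World frame = base frame: x ahead of the robot, y to its left, z up, the work surface at z = 0. Lengths are in m, angles in rad, forces in N, time in s.
With the tool pointing down it reaches from about 0.35 to 0.725 m from the base axis. Payload 6 kg.
Tool frame: the origin (TCP) lies on the centre line of the jaws, within the pads' length; the fingertips stand 8 mm ahead of it and the grasp point (between the pads) lies 11 mm behind it (ctrl.tip_extent is the distance from the TCP to the fingertips, in m); z points along the fingers, x is the direction in which the jaws open and shut, and the axes are right-handed (so a half turn about z gives the same grasp; the last joint's range is limited). The gripper opens to 85 mm and grips with 20 to 120 N. Pads are 22 mm wide; open, the fingers measure 114 mm over their backs; the gripper's body (76 mm by 85 mm) begins 54 mm behind the grasp point. The pads swing forward as they close: fully open they stand 13 mm farther back than shut.
Start: joints at [-0.771, 0.04, 0.085, 0, -1.615, -0.334], TCP at [0.269, -0.536, 0.239] pointing down, gripper open.
Joint ranges: [-2.56, 2.56], [-1.29, 2.01], [-1.08, 1.49], [-3.29, 1.98], [-2.81, -0.18], [-2.99, 2.99]. Speed limits (rad/s): [2.57, 2.57, 3.01, 3.14, 3.14, 3.14].

## Interface

Orientations are given as a unit quaternion [w, x, y, z].
In Python, from workcell import ctrl gives the robot as it stands.
- The arm moves only by the tool apply_moves, never from a script. Its argument "motion" is a list of rows, each a list of 7 numbers: the turn, a rotation vector about the tool's x, y, z normalised to -1 to 1, where 1 is 120 degrees, then the shift along the tool's x, y, z normalised to -1 to 1, where 1 is 0.8 m, then the opening, from -1 (shut) to 1 (fully open). In form: [[rx, ry, rz, x, y, z, claw], ...]. A call has 1 to 20 rows; each row is the pose to reach, as a shift and turn from the pose commanded when the call began, along the tool's axes at that moment; what a row does not reach only later rows make up. A row lasts 1/10 s, in which the tool goes at most 50 mm and 8.59 degrees, less where a joint would pass 70% of its speed; a pose out of reach is approached as far as the arm can. A call with a number of a shift or a turn outside -1 to 1 is refused whole. A call with a gripper value outside its range is refused whole. The fingers move at their own pace and stop on an object; "force" is the grip in N (left out, the last holds). Time passes only in rows, so rows that repeat a pose let the fingers close. It gives the time, the measured TCP pose, the force and the opening at its end, in the units of the state.
- ctrl.observe(): the state, without advancing time (a new reading comes with each control period).
- ctrl.snapshot(name): name is "scene" or "top"; returns (picture, depth): 480x640x3 uint8, red, green, blue; 480x640 float32, m along the optical axis (not along the pixel's ray), 0 where there is no reading.
- ctrl.get_calibration(name): a dict with "K" (3x3 intrinsics, pixels), "D" ([k1, k2, p1, p2, k3] as OpenCV has them; the pictures are not rectified), "rvec" (rotation vector, rad) and "tvec" (3), from world to camera coordinates, as OpenCV has them. Camera axes: x right, y down, z forward; pixel columns grow to the right and rows downward; lengths in m; the calibration is good to about 2 mm. A picture is of the moment at which its call begins. get_calibration takes no time and is no camera call.
- ctrl.close_job(): hands the job in, once; it reports no verdict.
The state is a dict: "time": time; "joint_pos": joint angles; "qvel": joint speeds; "effort": joint torques, N m; "ee_pos": TCP position; "eef_rot": TCP orientation; "force": force on the tool from outside, world axes, zero at the start; "moment": the same for the moment, N m; "grip_width": finger opening in m.
Only numpy, scipy, OpenCV 4.12 (cv2) and the standard library are available. Lean on these libraries where they do the work, as an engineer would, in place of code of your own. Each camera call takes 0.05 s, during which the arm holds its last target. There are 200 camera calls.

## Working session

There is one attempt and no reset: what is moved stays moved. The work goes in short steps, Python scripts to look and compute and a tool call to move; the robot and the scene stay as the last step left them, time stands still between calls to the robot, and variables do not carry over. Pictures are saved under pics/ and viewed, about 8 in all and at most 12, crops included, and the job is handed in when it is done.

Besides the shell and the picture viewer there is one more tool, called as name(argument=value, ...) on one line, values as JSON. apply_moves: Moves the arm, as the interface text tells. Scaled input: -1 to 1 covers 0.8 m each way for a shift and 120 degrees each way for a turn. Its arguments: {"type":"object","properties":{"motion":{"type":"array"},"force":{"type":"number"}},"required":["motion"]}

```bash
mkdir -p pics; ls; python3 - <<'E'
from workcell import ctrl
import cv2,numpy as np
for n in("scene","top"):
    p,d=ctrl.snapshot(n); cv2.imwrite(f"pics/{n}0.png",p[:,:,::-1]); np.savez(f"{n}0.npz",p=p,d=d)
    c=ctrl.get_calibration(n); print(n,c)
    R=cv2.Rodrigues(np.array(c['rvec'],float))[0]; print(-R.T@np.array(c['tvec']).ravel())
print(ctrl.observe(), ctrl.tip_extent)
E
```

```text
pics
scene {'K': array([[528.01455082,   0.        , 332.45044084],
       [  0.        , 528.01455082, 239.44509199],
       [  0.        ,   0.        ,   1.        ]]), 'D': array([-0.0690093,  0.       ,  0.       ,  0.       ,  0.       ]), 'rvec': array([ 1.54460449,  1.75462913, -0.96176299]), 'tvec': array([ 0.02428601, -0.19015575,  1.77754523])}
[1.57011756 0.21460933 0.82770149]
top {'K': array([[547.18228289,   0.        , 318.54759479],
       [  0.        , 547.18228289, 234.78981622],
       [  0.        ,   0.        ,   1.        ]]), 'D': array([0.03397412, 0.        , 0.        , 0.        , 0.        ]), 'rvec': array([ 2.18296835, -2.17878608,  0.08555496]), 'tvec': array([0.05674467, 0.50444277, 1.72886401])}
[0.36642961 0.05667091 1.76328415]
{'time': 0.1, 'joint_pos': array([-7.71317182e-01,  4.07841550e-02,  8.39105835e-02, -4.08277601e-04,
       -1.61549956e+00, -3.33730439e-01]), 'qvel': array([ 0.00113527, -0.0009542 ,  0.00278458,  0.00063212,  0.00014837,
       -0.00014947]), 'effort': array([-6.93859620e-03, -3.69345117e+01,  3.48279870e+01,  6.95218563e+00,
       -4.63581891e-03, -1.52275845e-05]), 'ee_pos': array([ 0.26941254, -0.53579867,  0.2383603 ]), 'eef_rot': array([-7.25339604e-04,  5.24829370e-01,  8.51207066e-01,  3.70203982e-04]), 'force': array([-0.52902068,  0.30760425, -0.7340349 ]), 'moment': array([-0.02060308, -0.00577165,  0.03462218]), 'grip_width': 0.08551953056865796} 0.008
```

View pics/scene0.png

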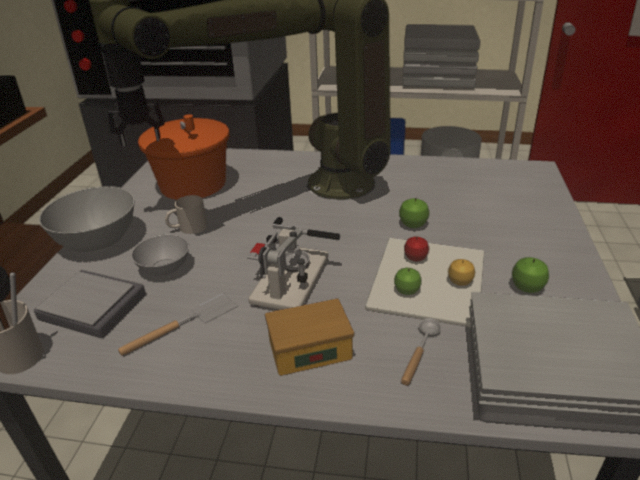

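View pics/top0.png

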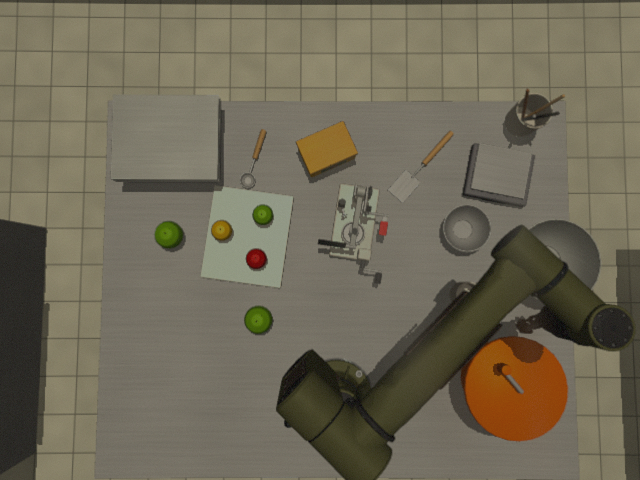

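The top view shows the green board apple at about (262,214), the handle at (318–345,243), the red paddle at (383,228) and the white base spanning x 332–380, y 185–260. Next I'll measure these.

```bash
cat > h.py <<'E'
import cv2,numpy as np
from scipy.spatial.transform import Rotation as Rot
from workcell import ctrl
def cal(n):
    c=ctrl.get_calibration(n); R=cv2.Rodrigues(np.array(c['rvec'],float))[0]
    return c,R,np.array(c['tvec'],float).ravel()
def ray(n,uv):
    c,R,t=cal(n); q=cv2.undistortPoints(np.array(uv,float).reshape(-1,1,2),c['K'],c['D']).reshape(-1,2)
    return -R.T@t, np.c_[q,np.ones(len(q))]@R
def plane(n,uv,z):
    o,d=ray(n,uv); return o+d*((z-o[2])/d[:,2])[:,None]
def two(uva,uvb,na="top",nb="scene"):
    o1,d1=ray(na,uva); o2,d2=ray(nb,uvb); A=np.c_[d1[0],-d2[0]]
    s=np.linalg.lstsq(A,o2-o1,rcond=None)[0]; p,q=o1+s[0]*d1[0],o2+s[1]*d2[0]
    return (p+q)/2,np.linalg.norm(p-q)
def cloud(n,d):
    v,u=np.mgrid[0:480,0:640]; o,r=ray(n,np.c_[u.ravel(),v.ravel()])
    P=o+r*d.reshape(-1,1); P[d.ravel()==0]=np.nan; return P.reshape(480,640,3)
def proj(n,P):
    c=ctrl.get_calibration(n); return cv2.projectPoints(np.array(P,float).reshape(-1,1,3),c['rvec'],c['tvec'],c['K'],c['D'])[0].reshape(-1,2)
def blobs(m,amin=15):
    k,l,s,c=cv2.connectedComponentsWithStats(m.astype(np.uint8)); return [(c[i].round(1),s[i].tolist()) for i in range(1,k) if s[i][4]>=amin]
def hsv(p): return cv2.cvtColor(p,cv2.COLOR_RGB2HSV)
E
python3 - <<'E'
from h import *
for n in("top","scene"):
    f=np.load(n+"0.npz"); p,d=f['p'],f['d']; H=hsv(p); P=cloud(n,d)
    for nm,m in(("green",(H[...,0]>35)&(H[...,0]<60)&(H[...,1]>150)&(H[...,2]>50)),("red",((H[...,0]<6)|(H[...,0]>172))&(H[...,1]>140)&(H[...,2]>70))):
        for c,s in blobs(m):
            if 140<c[0]<560 and 180<c[1]<340:
                mm=m[s[1]:s[1]+s[3],s[0]:s[0]+s[2]]; Q=P[s[1]:s[1]+s[3],s[0]:s[0]+s[2]][mm]
                print(n,nm,c,s,np.nanmedian(Q,0).round(3),'maxz',np.nanmax(Q[:,2]).round(3))
f=np.load("top0.npz");p,d=f['p'],f['d'];H=hsv(p)
m=((H[...,1]<60)&(H[...,2]>120)).astype(np.uint8); P=cloud("top",d)
# base: points with z 0.022..0.038 in peeler area
b=((P[...,2]>.02)&(P[...,2]<.04)); b[:,:325]=0;b[:,395:]=0;b[:170]=0;b[290:]=0
print(b.sum()); uv=np.argwhere(b)[:,::-1]
print(cv2.minAreaRect(plane("top",uv,.03)[:,:2].astype(np.float32)))
# paddle, both views
a=cv2.resize(p[170:300,300:400],None,fx=6,fy=6,interpolation=cv2.INTER_CUBIC)
cv2.imwrite("pics/ctop.png",a[:,:,::-1])
f=np.load("scene0.npz");a=cv2.resize(f['p'][205:315,235:350],None,fx=5.4,fy=5.4,interpolation=cv2.INTER_CUBIC)
o=np.zeros((600,621,3),np.uint8);o[:a.shape[0]]=a[:600]
t=cv2.imread("pics/ctop.png"); t=cv2.resize(t,(460,598)); 
cv2.imwrite("pics/csc.png",np.clip(a[:,:,::-1]*1.5,0,255))
cv2.imwrite("pics/ctop.png",np.clip(t*1.3,0,255))
E
```

```text
top green [262.4 214.4] [253, 205, 20, 20, 285] [0.564 0.233 0.07 ] maxz 0.089
top green [167.9 234. ] [155, 222, 28, 25, 537] [0.502 0.524 0.071] maxz 0.092
top green [257.8 319.5] [245, 307, 27, 27, 560] [0.24  0.242 0.072] maxz 0.089
top red [382.9 227.9] [379, 222, 9, 13, 94] [ 0.521 -0.141  0.083] maxz 0.092
top red [255.4 258. ] [246, 249, 19, 19, 274] [0.428 0.253 0.07 ] maxz 0.082
scene red [416.1 247. ] [405, 237, 23, 22, 378] [0.449 0.255 0.065] maxz 0.081
scene red [257.3 247.6] [251, 243, 13, 11, 72] [ 0.523 -0.139  0.084] maxz 0.088
1744
((0.5662356019020081, -0.031996577978134155), (0.18089406192302704, 0.26734790205955505), 81.39139556884766)[ WARN:0@0.989] global loadsave.cpp:1063 imwrite_ Unsupported depth image for selected encoder is fallbacked to CV_8U.
```

View pics/ctop.png

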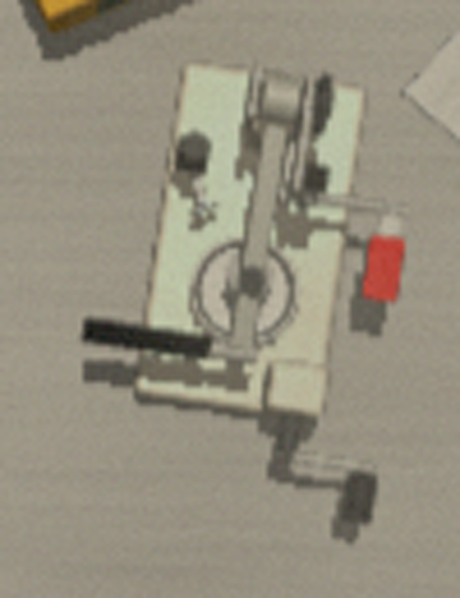

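View pics/csc.png

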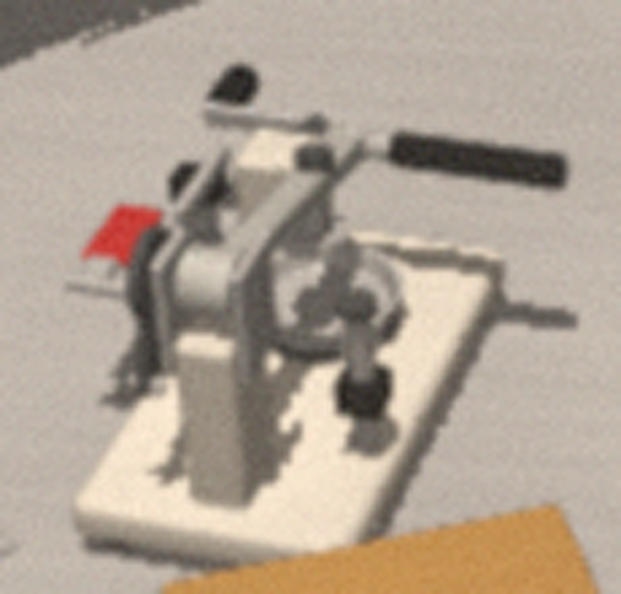

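Clear crops: cup rim centre at about (353.3,233.5) in the top picture, hub (361.3,191), handle ends (318.5,241.7)–(345.7,245), paddle (382.9,227.9). Now I'll fit the peeler pose.

```bash
python3 - <<'E'
from h import *
s=4.6; C=lambda x,y:(300+x/s,170+y/s)
hx=-.170*np.cos(.2); hz=.135-.17*np.sin(.2)
# name, pixel, peeler xyz
L=[("cup",C(245,292),(0,0,.05)),("paddle",(382.9,227.9),(.02,-.088,.0835)),
("hend",C(85,330),(hx,.105,hz+.004)),("hin",C(210,345),(hx,.02,hz+.004))]
W=np.array([plane("top",[u],p[2])[0] for _,u,p in L]); B=np.array([p for *_,p in L])
for l,w in zip(L,W): print(l[0],w.round(4))
a=W[:,:2]-W[:,:2].mean(0); b=B[:,:2]-B[:,:2].mean(0)
th=np.arctan2((b[:,0]*a[:,1]-b[:,1]*a[:,0]).sum(),(a*b).sum())
R=np.array([[np.cos(th),-np.sin(th)],[np.sin(th),np.cos(th)]]); t=W[:,:2].mean(0)-R@B[:,:2].mean(0)
print("yaw",th,"t",t,"res",(W[:,:2]-B[:,:2]@R.T-t).round(4).tolist())
# base corners
K=plane("top",[C(186,66),C(363,90),C(325,412),C(135,393)],.03); print("corners in peeler",((K[:,:2]-t)@R).round(4).tolist())
# checks from scene: cup axis etc
print("dir hub", plane("top",[C(282,97)],.15)[0].round(4))
for nm,q in(("grip",(hx,.065,hz)),("hend",(hx,.105,hz)),("paddle",(.02,-.088,.0835)),("pivot",(.12,0,.135))):
    w=np.r_[R@np.array(q[:2])+t,q[2]]; print(nm,w.round(4),proj("scene",[w]).round(1),proj("top",[w]).round(1))
print("handle end seen scene",235+567/5.4,205+170/5.4,'paddle seen 257.3 247.6')
# apple
c,r=two((262.4,214.4),(407.5,281)); print("apple two",c,r)
print("apple top plane", plane("top",[(262.6,214.6)],.049))
f=np.load("scene0.npz");H=hsv(f['p']);m=(H[...,0]>35)&(H[...,0]<65)&(H[...,1]>120)&(H[...,2]>30)
for q in blobs(m): 
    if 200<q[0][1]<330: print(q)
E
```

```text
cup [ 0.5063 -0.0513  0.05  ]
paddle [ 0.521  -0.1405  0.0835]
hend [0.4764 0.0578 0.1052]
hin [ 0.4667 -0.0247  0.1052]
yaw -0.5364128060138785 t [ 0.55516676 -0.08764568] res [[-0.0489, 0.0363], [-0.0064, 0.033], [0.0108, -0.0299], [0.0445, -0.0393]]
corners in peeler [[0.0562, 0.1214], [0.1047, 0.0072], [-0.1016, -0.0834], [-0.1574, 0.0355]]
dir hub [ 0.6247 -0.0693  0.15  ]
grip [0.4452 0.0534 0.1012] [[337.6 229.4]] [[319.9 252.1]]
hend [0.4656 0.0878 0.1012] [[350.  234.5]] [[308.6 245.4]]
paddle [ 0.5274 -0.1735  0.0835] [[243.6 247.9]] [[393.6 225.8]]
pivot [ 0.6583 -0.149   0.135 ] [[235.3 262.7]] [[387.4 180.8]]
handle end seen scene 340.0 236.48148148148147 paddle seen 257.3 247.6
apple two [0.56662491 0.23592824 0.04460288] 0.001471225250251803
apple top plane [[0.56551135 0.2340971  0.049     ]]
(array([413.8, 210.9]), [400, 199, 28, 28, 541])
(array([531.1, 272.6]), [513, 258, 35, 34, 798])
(array([407.7, 279.1]), [396, 268, 24, 24, 421])
```

```bash
cat > fit.py <<'E'
from h import *
s=4.6; C=lambda x,y:(300+x/s,170+y/s)
hx=.12-.170*np.cos(.2); hz=.135-.17*np.sin(.2)
L=[("cup",C(245,292),(0,0,.05)),("paddle",(382.9,227.9),(.02,-.088,.0835)),
("hend",C(85,330),(hx,.105,hz+.004)),("hin",C(210,345),(hx,.02,hz+.004)),("hub",C(282,97),(.12,0,.15))]
W=np.array([plane("top",[u],p[2])[0] for _,u,p in L]); B=np.array([p for *_,p in L])
a=W[:,:2]-W[:,:2].mean(0); b=B[:,:2]-B[:,:2].mean(0)
th=np.arctan2((b[:,0]*a[:,1]-b[:,1]*a[:,0]).sum(),(a*b).sum())
R=np.array([[np.cos(th),-np.sin(th)],[np.sin(th),np.cos(th)]]); t=W[:,:2].mean(0)-R@B[:,:2].mean(0)
E
python3 - <<'E'
from fit import *
print("yaw",th,"t",t,"res",(W[:,:2]-B[:,:2]@R.T-t).round(4).tolist())
K=plane("top",[C(186,66),C(363,90),C(325,412),C(135,393)],.03); print("corners in peeler",((K[:,:2]-t)@R).round(4).tolist())
for nm,q in(("grip",(hx,.065,hz)),("hend",(hx,.105,hz)),("paddle",(.02,-.088,.0835)),("pivot",(.12,0,.135)),("cup",(0,0,.05)),("upgrip",(.12,.065,.305))):
    w=np.r_[R@np.array(q[:2])+t,q[2]]; print(nm,w.round(4),proj("scene",[w]).round(1),proj("top",[w]).round(1))
o=ctrl.observe(); print(Rot.from_quat(np.roll(o['eef_rot'],-1)).as_matrix().round(3))
E
```

```text
yaw -0.13108788431564267 t [ 0.50876832 -0.05171747] res [[-0.0025, 0.0004], [0.0039, 0.001], [0.0001, -0.0006], [0.0015, 0.0011], [-0.003, -0.0019]]
corners in peeler [[0.1503, 0.0599], [0.1498, -0.0642], [-0.0756, -0.0661], [-0.08, 0.0652]]
grip [0.4711 0.0188 0.1012] [[322.6 234.1]] [[331.3 243.6]]
hend [0.4763 0.0585 0.1012] [[337.9 236.2]] [[318.3 241.9]]
paddle [ 0.5171 -0.1416  0.0835] [[257.  246.4]] [[383.2 229.2]]
pivot [ 0.6277 -0.0674  0.135 ] [[273.9 257.1]] [[360.3 190.9]]
cup [ 0.5088 -0.0517  0.05  ] [[293.5 257.6]] [[353.4 232.7]]
upgrip [ 0.6362 -0.003   0.305 ] [[296.5 194.2]] [[341.1 177.7]]
[[-0.449  0.893 -0.001]
 [ 0.893  0.449  0.001]
 [ 0.002 -0.    -1.   ]]
```

Fit residuals are about 3 mm. Moving above the handle.

apply_moves(motion=[[0,0,-0.465,0.506,0.536,0.049,1],[0,0,-0.465,0.506,0.536,0.049,1],[0,0,-0.465,0.506,0.536,0.049,1],[0,0,-0.465,0.506,0.536,0.049,1],[0,0,-0.465,0.506,0.536,0.049,1],[0,0,-0.465,0.506,0.536,0.049,1],[0,0,-0.465,0.506,0.536,0.049,1],[0,0,-0.465,0.506,0.536,0.049,1],[0,0,-0.465,0.506,0.536,0.049,1],[0,0,-0.465,0.506,0.536,0.049,1],[0,0,-0.465,0.506,0.536,0.049,1],[0,0,-0.465,0.506,0.536,0.049,1],[0,0,-0.465,0.506,0.536,0.049,1],[0,0,-0.465,0.506,0.536,0.049,1],[0,0,-0.465,0.506,0.536,0.049,1]], force=50)

```text
time: 1.6
ee_pos: [0.4706, 0.0176, 0.2001]
eef_rot: [-0.0, 0.066, 0.998, -0.0]
force: [-0.5, -0.7, 0.2]
grip_width: 0.0858
```

```bash
cat >> h.py <<'E'
def st():
    o=ctrl.observe(); M=Rot.from_quat(np.roll(o['eef_rot'],-1)).as_matrix()
    print('t',round(o['time'],2),'pos',o['ee_pos'].round(4),'yawx',np.degrees(np.arctan2(M[1,0],M[0,0])).round(2),'z',M[:,2].round(3),'F',o['force'].round(2),'w',round(o['grip_width'],4),'q',o['joint_pos'].round(2)); return o,M
E
python3 -c "
from h import *
o,M=st()
p,d=ctrl.snapshot('scene'); cv2.imwrite('pics/s1.png',cv2.resize(p[120:330,200:480],None,fx=2.8,fy=2.8)[:,:,::-1])"
```

```text
t 1.6 pos [0.4706 0.0176 0.2001] yawx 172.46 z [-0. -0. -1.] F [-0.52 -0.68  0.17] w 0.0858 q [ 0.47 -0.31 -0.31  0.   -1.58 -0.6 ]
```

View pics/s1.png

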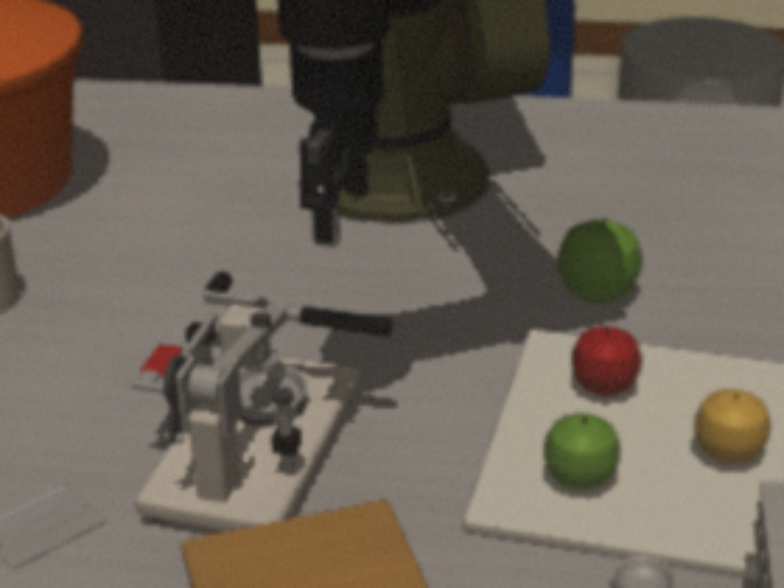

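The gripper is straight above the handle bar. Descending and closing.

apply_moves(motion=[[0,0,0,0,0,0.05,1],[0,0,0,0,0,0.09,1],[0,0,0,0,0,0.12,1],[0,0,0,0,0,0.1375,1],[0,0,0,0,0,0.1375,1],[0,0,0,0,0,0.1375,-0.2],[0,0,0,0,0,0.1375,-0.4],[0,0,0,0,0,0.1375,-0.55],[0,0,0,0,0,0.1375,-1],[0,0,0,0,0,0.1375,-1],[0,0,0,0,0,0.1375,-1],[0,0,0,0,0,0.1375,-1]], force=50)

```text
time: 2.85
ee_pos: [0.4732, 0.0182, 0.0911]
eef_rot: [0.003, 0.066, 0.998, 0.0]
force: [10.8, -3.7, -3.6]
grip_width: 0.0155
```

```bash
python3 -c "
from h import *
o,M=st()"
```

```text
t 2.85 pos [0.4732 0.0182 0.0911] yawx 172.46 z [ 0.006  0.    -1.   ] F [10.84 -3.69 -3.62] w 0.0155 q [ 0.47 -0.28 -0.48  0.   -1.37 -0.6 ]
```

```bash
python3 - <<'E'
import numpy as np
for th in np.r_[-.13:1.21:.07]:
    print(f"[0,0,0,{-(.1666-.17*np.cos(th)+.0023)/.8:.4f},0,{-(.17*np.sin(th)+.0338)/.8:.4f},-1],",end=" ")
E
```

```text
[0,0,0,-0.0004,0,-0.0147,-1], [0,0,0,0.0010,0,-0.0295,-1], [0,0,0,0.0014,0,-0.0444,-1], [0,0,0,0.0007,0,-0.0592,-1], [0,0,0,-0.0010,0,-0.0740,-1], [0,0,0,-0.0037,0,-0.0886,-1], [0,0,0,-0.0075,0,-0.1030,-1], [0,0,0,-0.0122,0,-0.1171,-1], [0,0,0,-0.0180,0,-0.1308,-1], [0,0,0,-0.0246,0,-0.1441,-1], [0,0,0,-0.0322,0,-0.1569,-1], [0,0,0,-0.0407,0,-0.1692,-1], [0,0,0,-0.0500,0,-0.1808,-1], [0,0,0,-0.0601,0,-0.1917,-1], [0,0,0,-0.0709,0,-0.2019,-1], [0,0,0,-0.0824,0,-0.2113,-1], [0,0,0,-0.0945,0,-0.2199,-1], [0,0,0,-0.1072,0,-0.2276,-1], [0,0,0,-0.1205,0,-0.2344,-1], [0,0,0,-0.1341,0,-0.2403,-1],
```

apply_moves(motion=[[0,0,0,-0.0004,0,-0.0147,-1],[0,0,0,0.001,0,-0.0295,-1],[0,0,0,0.0014,0,-0.0444,-1],[0,0,0,0.0007,0,-0.0592,-1],[0,0,0,-0.001,0,-0.074,-1],[0,0,0,-0.0037,0,-0.0886,-1],[0,0,0,-0.0075,0,-0.103,-1],[0,0,0,-0.0122,0,-0.1171,-1],[0,0,0,-0.018,0,-0.1308,-1],[0,0,0,-0.0246,0,-0.1441,-1]])

```text
time: 3.85
ee_pos: [0.4867, 0.016, 0.2039]
eef_rot: [-0.006, 0.065, 0.998, -0.0]
force: [-20.3, 5.2, -4.7]
grip_width: 0.0156
```

```bash
cat >> h.py <<'E'
def arm(px=.5088+.0023,py=-.0517,th=-.131,by=.065):
    o,M=st(); g=o['ee_pos']-.011*M[:,2]; R=np.array([[np.cos(th),-np.sin(th)],[np.sin(th),np.cos(th)]])
    q=R.T@(g[:2]-[px,py]); x,z=q[0]-.12,g[2]-.135; a=np.arctan2(z,-x); f=R.T@o['force'][:2]
    F=np.array([f[0],o['force'][2]]); print('theta',a.round(3),'r',np.hypot(x,z).round(4),'y',q[1].round(4),'resist(tang)',(-(F@[np.sin(a),np.cos(a)])).round(2),'radial out',(F@[-np.cos(a),np.sin(a)]).round(2),'Fy',f[1].round(2))
E
python3 -c "
from h import *
arm()"
```

```text
t 3.85 pos [0.4867 0.016  0.2039] yawx 172.54 z [-0.011  0.    -1.   ] F [-20.34   5.21  -4.69] w 0.0156 q [ 0.44 -0.26 -0.25 -0.01 -1.59 -0.57]
theta 0.481 r 0.1725 y 0.064 resist(tang) 13.81 radial out 16.31 Fy 2.5
```

apply_moves(motion=[[0,0,0,0.003,0,-0.0022,-1],[0,0,0,0.003,0,-0.0022,-1],[0,0,0,0.003,0,-0.0022,-1]])

```text
time: 4.15
ee_pos: [0.4874, 0.016, 0.2059]
eef_rot: [-0.001, 0.066, 0.998, -0.0]
force: [0.5, 1.1, -14.3]
grip_width: 0.0152
```

```bash
python3 -c "
from h import *
arm()"
```

```text
t 4.15 pos [0.4874 0.016  0.2059] yawx 172.48 z [-0.003 -0.    -1.   ] F [  0.47   1.12 -14.27] w 0.0152 q [ 0.45 -0.26 -0.25 -0.   -1.58 -0.58]
theta 0.493 r 0.1729 y 0.064 resist(tang) 12.42 radial out -7.04 Fy 1.17
```

```bash
cat > /tmp/a.py <<'E'
import numpy as np,sys
a,b,s=map(float,sys.argv[1:4])
for th in np.arange(a,b+1e-6,s):
    print(f"{th:.2f} [0,0,0,{-(.1666-.17*np.cos(th))/.8+.0216:.4f},0,{-(.17*np.sin(th)+.0338)/.8-.0006+.1463:.4f},-1],",end=" ")
E
python3 /tmp/a.py .56 1.26 .06; echo; python3 /tmp/a.py 1.26 1.9 .02
```

```text
0.56 [0,0,0,-0.0066,0,-0.0094,-1], 0.62 [0,0,0,-0.0137,0,-0.0200,-1], 0.68 [0,0,0,-0.0214,0,-0.0302,-1], 0.74 [0,0,0,-0.0297,0,-0.0398,-1], 0.80 [0,0,0,-0.0386,0,-0.0490,-1], 0.86 [0,0,0,-0.0480,0,-0.0576,-1], 0.92 [0,0,0,-0.0579,0,-0.0656,-1], 0.98 [0,0,0,-0.0683,0,-0.0730,-1], 1.04 [0,0,0,-0.0791,0,-0.0798,-1], 1.10 [0,0,0,-0.0903,0,-0.0859,-1], 1.16 [0,0,0,-0.1018,0,-0.0914,-1], 1.22 [0,0,0,-0.1136,0,-0.0961,-1], 
1.26 [0,0,0,-0.1217,0,-0.0989,-1], 1.28 [0,0,0,-0.1257,0,-0.1001,-1], 1.30 [0,0,0,-0.1298,0,-0.1013,-1], 1.32 [0,0,0,-0.1339,0,-0.1024,-1], 1.34 [0,0,0,-0.1380,0,-0.1034,-1], 1.36 [0,0,0,-0.1422,0,-0.1043,-1], 1.38 [0,0,0,-0.1464,0,-0.1052,-1], 1.40 [0,0,0,-0.1505,0,-0.1060,-1], 1.42 [0,0,0,-0.1547,0,-0.1066,-1], 1.44 [0,0,0,-0.1589,0,-0.1072,-1], 1.46 [0,0,0,-0.1632,0,-0.1077,-1], 1.48 [0,0,0,-0.1674,0,-0.1082,-1], 1.50 [0,0,0,-0.1716,0,-0.1085,-1], 1.52 [0,0,0,-0.1759,0,-0.1088,-1], 1.54 [0,0,0,-0.1801,0,-0.1089,-1], 1.56 [0,0,0,-0.1844,0,-0.1090,-1], 1.58 [0,0,0,-0.1886,0,-0.1090,-1], 1.60 [0,0,0,-0.1929,0,-0.1090,-1], 1.62 [0,0,0,-0.1971,0,-0.1088,-1], 1.64 [0,0,0,-0.2013,0,-0.1085,-1], 1.66 [0,0,0,-0.2056,0,-0.1082,-1], 1.68 [0,0,0,-0.2098,0,-0.1078,-1], 1.70 [0,0,0,-0.2140,0,-0.1073,-1], 1.72 [0,0,0,-0.2182,0,-0.1067,-1], 1.74 [0,0,0,-0.2224,0,-0.1060,-1], 1.76 [0,0,0,-0.2266,0,-0.1053,-1], 1.78 [0,0,0,-0.2308,0,-0.1044,-1], 1.80 [0,0,0,-0.2349,0,-0.1035,-1], 1.82 [0,0,0,-0.2391,0,-0.1025,-1], 1.84 [0,0,0,-0.2432,0,-0.1014,-1], 1.86 [0,0,0,-0.2473,0,-0.1002,-1], 1.88 [0,0,0,-0.2513,0,-0.0990,-1], 1.90 [0,0,0,-0.2553,0,-0.0976,-1],
```

apply_moves(motion=[[0,0,0,-0.0066,0,-0.0094,-1],[0,0,0,-0.0137,0,-0.02,-1],[0,0,0,-0.0214,0,-0.0302,-1],[0,0,0,-0.0297,0,-0.0398,-1],[0,0,0,-0.0386,0,-0.049,-1],[0,0,0,-0.048,0,-0.0576,-1],[0,0,0,-0.0579,0,-0.0656,-1],[0,0,0,-0.0683,0,-0.073,-1],[0,0,0,-0.0791,0,-0.0798,-1],[0,0,0,-0.0903,0,-0.0859,-1],[0,0,0,-0.097,0,-0.0891,-1],[0,0,0,-0.1018,0,-0.0914,-1],[0,0,0,-0.1018,0,-0.0914,-1],[0,0,0,-0.1018,0,-0.0914,-1]])

```text
time: 5.55
ee_pos: [0.5665, 0.0039, 0.2891]
eef_rot: [0.002, 0.065, 0.998, -0.001]
force: [-24.3, 5.8, 19.0]
grip_width: 0.0151
```

```bash
python3 -c "
from h import *
arm(.5088)"
```

```text
t 5.55 pos [0.5665 0.0039 0.2891] yawx 172.53 z [ 0.004 -0.002 -1.   ] F [-24.32   5.84  19.04] w 0.0151 q [ 0.36 -0.04  0.09  0.   -1.7  -0.49]
theta 1.169 r 0.1794 y 0.0627 resist(tang) 15.45 radial out 27.25 Fy 2.61
```

apply_moves(motion=[[0,0,0,0,0,-0.003,-1],[0,0,0,0,0,-0.005,-1],[0,0,0,0,0,-0.005,-1],[0,0,0,0,0,-0.005,-1]])

```text
time: 5.95
ee_pos: [0.5665, 0.004, 0.2892]
eef_rot: [-0.0, 0.065, 0.998, -0.001]
force: [-17.7, 1.6, 7.7]
grip_width: 0.0148
```

```bash
python3 -c "
from h import *
arm(.5088)
p,d=ctrl.snapshot('scene'); cv2.imwrite('pics/s2.png',cv2.resize(p[130:290,220:380],None,fx=3.7,fy=3.7,interpolation=2)[:,:,::-1])"
```

```text
t 5.95 pos [0.5665 0.004  0.2892] yawx 172.5 z [-0.    -0.002 -1.   ] F [-17.73   1.57   7.67] w 0.0148 q [ 0.36 -0.04  0.1   0.   -1.71 -0.49]
theta 1.17 r 0.1795 y 0.0627 resist(tang) 13.37 radial out 14.01 Fy -0.76
```

View pics/s2.png

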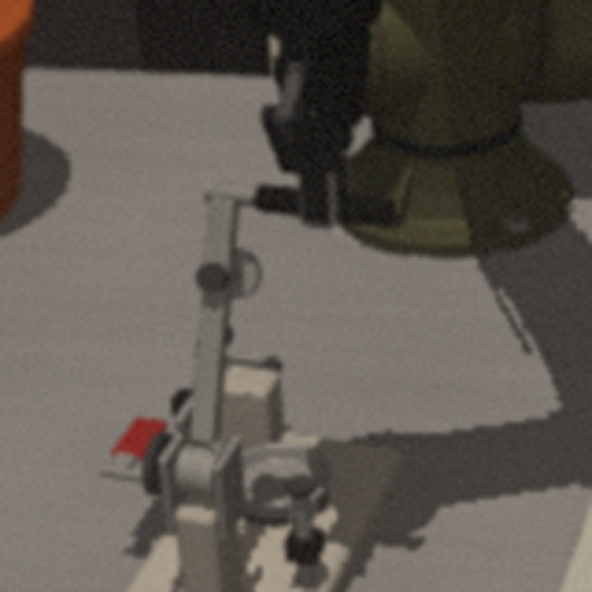

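The bar sits between the fingers but has slipped toward the tips, with the arm at about 1.17 rad. I'll continue up slowly.

apply_moves(motion=[[0,0,0,-0.005,0,-0.005,-1],[0,0,0,-0.0118,0,-0.0077,-1],[0,0,0,-0.016,0,-0.0092,-1],[0,0,0,-0.0199,0,-0.0105,-1],[0,0,0,-0.024,0,-0.0118,-1],[0,0,0,-0.028,0,-0.0129,-1],[0,0,0,-0.028,0,-0.0129,-1]], force=60)

```text
time: 6.7
ee_pos: [0.5891, 0.0005, 0.2994]
eef_rot: [0.0, 0.066, 0.998, -0.001]
force: [-16.3, 0.3, 6.2]
grip_width: 0.0144
```

```bash
python3 -c "
from h import *
arm(.5088)"
```

```text
t 6.7 pos [5.891e-01 5.000e-04 2.994e-01] yawx 172.46 z [-0.    -0.003 -1.   ] F [-16.27   0.27   6.17] w 0.0144 q [ 0.34  0.03  0.18  0.   -1.72 -0.47]
theta 1.308 r 0.1816 y 0.0623 resist(tang) 14.01 radial out 10.16 Fy -1.86
```

apply_moves(motion=[[0,0.04,0,0,0,0,-1],[0,0.08,0,0,0,0,-1],[0,0.12,0,0,0,0,-1],[0,0.1667,0,0,0,0,-1],[0,0.1667,0,0,0,0,-1],[0,0.1667,0,0,0,0,-1]])

```text
time: 7.3
ee_pos: [0.5896, 0.0008, 0.2978]
eef_rot: [-0.175, 0.065, 0.982, 0.01]
force: [-14.5, -0.0, 0.5]
grip_width: 0.0144
```

```bash
python3 -c "
from h import *
arm(.5088)"
```

```text
t 7.3 pos [0.5896 0.0008 0.2978] yawx 172.44 z [-0.342  0.042 -0.939] F [-1.445e+01 -1.000e-02  5.000e-01] w 0.0144 q [ 0.26  0.34  0.55 -0.15 -2.1  -0.45]
theta 1.328 r 0.1784 y 0.0627 resist(tang) 13.78 radial out 3.94 Fy -1.89
```

apply_moves(motion=[[0,0,0,-0.003,0,-0.002,-1],[0,0,0,-0.006,0,-0.004,-1],[0,0,0,-0.0089,0,-0.0058,-1],[0,0,0,-0.0089,0,-0.0058,-1]])

```text
time: 7.7
ee_pos: [0.5974, -0.0003, 0.3003]
eef_rot: [-0.174, 0.064, 0.983, 0.01]
force: [-13.9, 0.2, 1.3]
grip_width: 0.0145
```

```bash
cat >> h.py <<'E'
def red():
    p,d=ctrl.snapshot('scene'); q=p[238:262,246:272].astype(float); w=np.clip(q[...,0]-q[...,1:].max(-1)-25,0,None)
    v,u=np.mgrid[238:262,246:272]; print('paddle v',((w*v).sum()/w.sum()).round(3),'u',((w*u).sum()/w.sum()).round(3),w.sum().round(0))
def step():
    o=ctrl.observe(); M=Rot.from_quat(np.roll(o['eef_rot'],-1)).as_matrix(); th=-.131
    g=o['ee_pos']-.002*M[:,2]; c,s=np.cos(th),np.sin(th); e=o['ee_pos'][:2]-[.5088,-.0517]
    g2=g[:2]-[.5088,-.0517]; x=c*g2[0]+s*g2[1]-.12; z=g[2]-.135; a=np.arctan2(z,-x)
    fx=c*o['force'][0]+s*o['force'][1]; fz=o['force'][2]
    print('t',round(o['time'],2),'theta',a.round(3),'r',np.hypot(x,z).round(4),'RES',(-(fx*np.sin(a)+fz*np.cos(a))).round(2),'radial',(-fx*np.cos(a)+fz*np.sin(a)).round(2),'w',o['grip_width'].round(4)); red()
E
python3 -c "
from h import *
p=np.load('scene0.npz')['p']
q=p[238:262,246:272].astype(float); w=np.clip(q[...,0]-q[...,1:].max(-1)-25,0,None); v,u=np.mgrid[238:262,246:272]; print('initial v',(w*v).sum()/w.sum(),(w*u).sum()/w.sum(),w.sum())
step();red()"
```

```text
initial v 247.571661237785 257.08754071661235 4912.0Traceback (most recent call last):
  File "<string>", line 5, in <module>
    step();red()
    ~~~~^^
  File "h.py", line 39, in step
    print('t',round(o['time'],2),'theta',a.round(3),'r',np.hypot(x,z).round(4),'RES',(-(fx*np.sin(a)+fz*np.cos(a))).round(2),'radial',(-fx*np.cos(a)+fz*np.sin(a)).round(2),'w',o['grip_width'].round(4)); red()
                                                                                                                                                                                ^^^^^^^^^^^^^^^^^^^^^
AttributeError: 'float' object has no attribute 'round'
```

```bash
sed -i "s/o\['grip_width'\].round(4)); red/round(o['grip_width'],4)); red/" h.py
python3 -c "
from h import *
step();red()"
```

```text
t 7.7 theta 1.346 r 0.1715 RES 13.12 radial 4.3 w 0.0145
paddle v 247.573 u 257.088 5056.0
paddle v 247.575 u 257.079 5079.0
```

apply_moves(motion=[[0,0,0,-0.0018,0,-0.0011,-1],[0,0,0,-0.0036,0,-0.0022,-1],[0,0,0,-0.0036,0,-0.0022,-1]])

```text
time: 8.1
ee_pos: [0.6002, -0.0007, 0.3011]
eef_rot: [-0.175, 0.064, 0.982, 0.01]
force: [-15.3, 0.6, 1.3]
grip_width: 0.0146
```

```bash
python3 -c "
from h import *
step()"
```

```text
t 8.1 theta 1.363 r 0.1716 RES 14.67 radial 4.42 w 0.0146
paddle v 247.563 u 257.104 5074.0
```

apply_moves(motion=[[0,0,0,-0.0018,0,-0.0011,-1],[0,0,0,-0.0036,0,-0.0021,-1],[0,0,0,-0.0054,0,-0.0031,-1],[0,0,0,-0.0054,0,-0.0031,-1]])

```text
time: 8.55
ee_pos: [0.6054, -0.0015, 0.3025]
eef_rot: [-0.174, 0.065, 0.983, 0.01]
force: [-13.3, -0.3, 3.3]
grip_width: 0.0146
```

```bash
python3 -c "
from h import *
step()"
```

```text
t 8.55 theta 1.395 r 0.172 RES 12.41 radial 5.52 w 0.0146
paddle v 247.571 u 257.078 5054.0
```

apply_moves(motion=[[0,0,0,-0.0018,0,-0.001,-1],[0,0,0,-0.0037,0,-0.002,-1],[0,0,0,-0.0056,0,-0.003,-1],[0,0,0,-0.0056,0,-0.003,-1]])

```text
time: 9.0
ee_pos: [0.6103, -0.0022, 0.3037]
eef_rot: [-0.173, 0.064, 0.983, 0.01]
force: [-14.7, 0.8, 4.8]
grip_width: 0.0143
```

```bash
python3 -c "
from h import *
step()"
```

```text
t 9.0 theta 1.424 r 0.1724 RES 13.86 radial 6.87 w 0.0143
paddle v 247.84 u 257.033 4799.0
```

The paddle has begun to move (+0.27 px), so the pin is pushing the nose. Smaller steps now.

apply_moves(motion=[[0,0,0,-0.0019,0,-0.001,-1],[0,0,0,-0.0038,0,-0.002,-1],[0,0,0,-0.0038,0,-0.002,-1]])

```text
time: 9.35
ee_pos: [0.6135, -0.0027, 0.3042]
eef_rot: [-0.174, 0.064, 0.983, 0.01]
force: [-16.0, 0.4, 4.8]
grip_width: 0.0144
```

```bash
python3 -c "
from h import *
step()"
```

```text
t 9.35 theta 1.443 r 0.1725 RES 15.15 radial 6.82 w 0.0144
paddle v 248.2 u 256.936 4425.0
```

apply_moves(motion=[[0,0,0,-0.0019,0,-0.001,-1],[0,0,0,-0.0038,0,-0.0018,-1],[0,0,0,-0.0038,0,-0.0018,-1]])

```text
time: 9.7
ee_pos: [0.6164, -0.0032, 0.3046]
eef_rot: [-0.174, 0.064, 0.983, 0.009]
force: [-16.7, 1.2, 5.0]
grip_width: 0.0145
```

```bash
python3 -c "
from h import *
step()"
```

```text
t 9.7 theta 1.461 r 0.1726 RES 16.02 radial 6.8 w 0.0145
paddle v 248.42 u 256.82 4183.0
```

apply_moves(motion=[[0,0,0,-0.0019,0,-0.0008,-1],[0,0,0,-0.0038,0,-0.0016,-1],[0,0,0,-0.0038,0,-0.0016,-1]])

```text
time: 10.05
ee_pos: [0.6201, -0.0038, 0.3054]
eef_rot: [-0.173, 0.065, 0.983, 0.009]
force: [-15.5, -0.4, 7.5]
grip_width: 0.0145
```

```bash
python3 -c "
from h import *
step()"
```

```text
t 10.05 theta 1.482 r 0.173 RES 14.62 radial 8.84 w 0.0145
paddle v 248.752 u 256.73 3809.0
```

apply_moves(motion=[[0,0,0,-0.0019,0,-0.0012,-1],[0,0,0,-0.0036,0,-0.0024,-1],[0,0,0,-0.0036,0,-0.0024,-1]])

```text
time: 10.4
ee_pos: [0.6231, -0.0042, 0.3057]
eef_rot: [-0.174, 0.065, 0.983, 0.009]
force: [-16.2, -0.0, 5.0]
grip_width: 0.0141
```

```bash
python3 -c "
from h import *
step()"
```

```text
t 10.4 theta 1.5 r 0.173 RES 15.65 radial 6.15 w 0.0141
paddle v 249.051 u 256.58 3570.0
```

apply_moves(motion=[[0,0,0,-0.0019,0,-0.001,-1],[0,0,0,-0.0038,0,-0.0019,-1],[0,0,0,-0.0038,0,-0.0019,-1]])

```text
time: 10.75
ee_pos: [0.6268, -0.0048, 0.3064]
eef_rot: [-0.173, 0.065, 0.983, 0.009]
force: [-14.7, -0.9, 5.2]
grip_width: 0.0142
```

```bash
python3 -c "
from h import *
step()"
```

```text
t 10.75 theta 1.522 r 0.1734 RES 14.2 radial 5.87 w 0.0142
paddle v 249.301 u 256.516 3232.0
```

apply_moves(motion=[[0,0,0,-0.0019,0,-0.0008,-1],[0,0,0,-0.0038,0,-0.0015,-1],[0,0,0,-0.0038,0,-0.0015,-1]])

```text
time: 11.1
ee_pos: [0.6298, -0.0052, 0.3066]
eef_rot: [-0.173, 0.065, 0.983, 0.009]
force: [-15.4, -0.1, 6.9]
grip_width: 0.0141
```

```bash
python3 -c "
from h import *
step()"
```

```text
t 11.1 theta 1.54 r 0.1735 RES 15.05 radial 7.36 w 0.0141
paddle v 249.618 u 256.377 3040.0
```

apply_moves(motion=[[0,0,0,-0.0019,0,-0.0008,-1],[0,0,0,-0.0038,0,-0.0016,-1],[0,0,0,-0.0038,0,-0.0016,-1]])

```text
time: 11.45
ee_pos: [0.6328, -0.0057, 0.3067]
eef_rot: [-0.174, 0.065, 0.983, 0.009]
force: [-16.6, 0.5, 5.9]
grip_width: 0.0141
```

```bash
python3 -c "
from h import *
step()"
```

```text
t 11.45 theta 1.557 r 0.1736 RES 16.42 radial 6.14 w 0.0141
paddle v 249.807 u 256.291 2935.0
```

apply_moves(motion=[[0,0,0,-0.0019,0,-0.0008,-1],[0,0,0,-0.0038,0,-0.0015,-1],[0,0,0,-0.0038,0,-0.0015,-1]])

```text
time: 11.8
ee_pos: [0.6365, -0.0062, 0.3071]
eef_rot: [-0.173, 0.065, 0.983, 0.009]
force: [-13.9, -1.1, 7.5]
grip_width: 0.0142
```

```bash
python3 -c "
from h import *
step()"
```

```text
t 11.8 theta 1.578 r 0.174 RES 13.67 radial 7.39 w 0.0142
paddle v 249.927 u 256.205 2939.0
```

apply_moves(motion=[[0,0,0,-0.0019,0,-0.0008,-1],[0,0,0,-0.0038,0,-0.0015,-1],[0,0,0,-0.0038,0,-0.0015,-1]])

```text
time: 12.15
ee_pos: [0.6394, -0.0067, 0.3072]
eef_rot: [-0.173, 0.065, 0.983, 0.009]
force: [-14.6, -1.0, 6.1]
grip_width: 0.0141
```

```bash
python3 -c "
from h import *
step()"
```

```text
t 12.15 theta 1.596 r 0.1741 RES 14.46 radial 5.72 w 0.0141
paddle v 249.927 u 256.205 2905.0
```

apply_moves(motion=[[0,0,0,-0.0019,0,-0.0008,-1],[0,0,0,-0.0037,0,-0.0014,-1],[0,0,0,-0.0037,0,-0.0014,-1]])

```text
time: 12.5
ee_pos: [0.643, -0.0072, 0.3074]
eef_rot: [-0.173, 0.065, 0.983, 0.009]
force: [-13.3, -0.8, 7.5]
grip_width: 0.014
```

```bash
python3 -c "
from h import *
step()"
```

```text
t 12.5 theta 1.616 r 0.1745 RES 13.39 radial 6.95 w 0.014
paddle v 249.95 u 256.169 2883.0
```

apply_moves(motion=[[0,0,0,-0.0019,0,-0.0007,-1],[0,0,0,-0.0037,0,-0.0013,-1],[0,0,0,-0.0037,0,-0.0013,-1]])

```text
time: 12.85
ee_pos: [0.6458, -0.0077, 0.3073]
eef_rot: [-0.173, 0.065, 0.983, 0.009]
force: [-14.5, -0.6, 6.7]
grip_width: 0.0143
```

```bash
python3 -c "
from h import *
step()"
```

```text
t 12.85 theta 1.632 r 0.1745 RES 14.7 radial 5.79 w 0.0143
paddle v 249.93 u 256.215 2919.0
```

apply_moves(motion=[[0,0,0,-0.0019,0,-0.0006,-1],[0,0,0,-0.0037,0,-0.0012,-1],[0,0,0,-0.0056,0,-0.0018,-1],[0,0,0,-0.0056,0,-0.0018,-1]])

```text
time: 13.3
ee_pos: [0.6507, -0.0084, 0.3074]
eef_rot: [-0.172, 0.065, 0.983, 0.009]
force: [-13.6, -1.6, 7.4]
grip_width: 0.0142
```

```bash
python3 -c "
from h import *
step()"
```

```text
t 13.3 theta 1.661 r 0.175 RES 13.92 radial 6.18 w 0.0142
paddle v 249.933 u 256.209 2899.0
```

apply_moves(motion=[[0,0,0,-0.0019,0,-0.0005,-1],[0,0,0,-0.0037,0,-0.001,-1],[0,0,0,-0.0056,0,-0.0015,-1],[0,0,0,-0.0056,0,-0.0015,-1]])

```text
time: 13.75
ee_pos: [0.6549, -0.009, 0.3071]
eef_rot: [-0.173, 0.065, 0.983, 0.009]
force: [-14.2, -0.4, 7.8]
grip_width: 0.0142
```

```bash
python3 -c "
from h import *
step()"
```

```text
t 13.75 theta 1.685 r 0.1751 RES 14.8 radial 6.13 w 0.0142
paddle v 249.79 u 256.306 2954.0
```

apply_moves(motion=[[0,0,0,-0.0018,0,-0.0004,-1],[0,0,0,-0.0036,0,-0.0008,-1],[0,0,0,-0.0036,0,-0.0008,-1]])

```text
time: 14.1
ee_pos: [0.6582, -0.0095, 0.307]
eef_rot: [-0.172, 0.065, 0.983, 0.009]
force: [-12.5, -2.3, 8.1]
grip_width: 0.0145
```

```bash
python3 -c "
from h import *
step()"
```

```text
t 14.1 theta 1.704 r 0.1755 RES 13.02 radial 6.46 w 0.0145
paddle v 249.482 u 256.454 3182.0
```

apply_moves(motion=[[0,0,0,-0.0018,0,-0.0004,-1],[0,0,0,-0.0036,0,-0.0007,-1],[0,0,0,-0.0036,0,-0.0007,-1]])

```text
time: 14.45
ee_pos: [0.661, -0.01, 0.3067]
eef_rot: [-0.172, 0.065, 0.983, 0.009]
force: [-12.0, -1.5, 8.9]
grip_width: 0.0144
```

```bash
python3 -c "
from h import *
step()"
```

```text
t 14.45 theta 1.72 r 0.1756 RES 12.89 radial 7.06 w 0.0144
paddle v 248.882 u 256.655 3681.0
```

apply_moves(motion=[[0,0,0,-0.0018,0,-0.0003,-1],[0,0,0,-0.0034,0,-0.0006,-1],[0,0,0,-0.0034,0,-0.0006,-1]])

```text
time: 14.8
ee_pos: [0.6632, -0.0103, 0.3064]
eef_rot: [-0.173, 0.065, 0.983, 0.009]
force: [-15.2, -1.1, 10.6]
grip_width: 0.014
```

```bash
python3 -c "
from h import *
step()"
```

```text
t 14.8 theta 1.733 r 0.1755 RES 16.48 radial 8.02 w 0.014
paddle v 247.571 u 257.084 5131.0
```

The paddle snapped back to rest, so the catch is in. Easing off to test that it holds.

apply_moves(motion=[[0,0,0,0.0018,0,0.0003,-1],[0,0,0,0.0036,0,0.0006,-1],[0,0,0,0.0036,0,0.0006,-1]])

```text
time: 15.15
ee_pos: [0.6607, -0.0099, 0.3067]
eef_rot: [-0.172, 0.065, 0.983, 0.009]
force: [-12.6, -1.8, 9.3]
grip_width: 0.0142
```

```bash
python3 -c "
from h import *
step()"
```

```text
t 15.15 theta 1.719 r 0.1755 RES 13.51 radial 7.35 w 0.0142
paddle v 247.57 u 257.099 5117.0
```

apply_moves(motion=[[0,0,0,0.0018,0,0.0003,-1],[0,0,0,0.0036,0,0.0006,-1],[0,0,0,0.0045,0,0.0008,-1],[0,0,0,0.0045,0,0.0008,-1]])

```text
time: 15.6
ee_pos: [0.6585, -0.0096, 0.307]
eef_rot: [-0.17, 0.066, 0.983, 0.009]
force: [-5.6, -2.0, 7.8]
grip_width: 0.0149
```

```bash
python3 -c "
from h import *
step()"
```

```text
t 15.6 theta 1.705 r 0.1755 RES 6.32 radial 7.01 w 0.0149
paddle v 247.574 u 257.071 5136.0
```

apply_moves(motion=[[0,0,0,0.001,0,-0.0005,-1],[0,0,0,0.0015,0,-0.001,-1],[0,0,0,0.0015,0,-0.001,-1]])

```text
time: 15.95
ee_pos: [0.658, -0.0095, 0.3071]
eef_rot: [-0.171, 0.066, 0.983, 0.009]
force: [-4.7, -4.2, 4.8]
grip_width: 0.0145
```

```bash
python3 -c "
from h import *
step();st()"
```

```text
t 15.95 theta 1.703 r 0.1755 RES 4.74 radial 4.19 w 0.0145
paddle v 247.57 u 257.094 5107.0
t 16.0 pos [ 0.658  -0.0095  0.3071] yawx 172.28 z [-0.334  0.041 -0.942] F [-4.61 -3.74  4.67] w 0.0145 q [ 0.22  0.55  0.85 -0.14 -2.18 -0.42]
```

apply_moves(motion=[[0,0,0,0,0,0,-0.4],[0,0,0,0,0,0,-0.1],[0,0,0,0,0,0,0.2],[0,0,0,0,0,0,0.2],[0,0,0,0,0,-0.02,0.2],[0,0,0,0,0,-0.05,0.2],[0,0,0,0,0,-0.07,0.2]])

```text
time: 16.7
ee_pos: [0.6776, -0.0092, 0.3559]
eef_rot: [-0.173, 0.065, 0.983, 0.011]
force: [1.1, -0.2, 0.9]
grip_width: 0.0512
```

```bash
python3 -c "
from h import *
st();red()
p,d=ctrl.snapshot('scene'); cv2.imwrite('pics/s3.png',cv2.resize(p[110:310,220:440],None,fx=2.9,fy=2.9,interpolation=2)[:,:,::-1])"
```

```text
t 16.7 pos [ 0.6776 -0.0092  0.3559] yawx 172.48 z [-0.338  0.044 -0.94 ] F [ 1.11 -0.15  0.91] w 0.0512 q [ 0.22  0.71  1.17 -0.16 -2.35 -0.44]
paddle v 247.57 u 257.087 5132.0
```

View pics/s3.png

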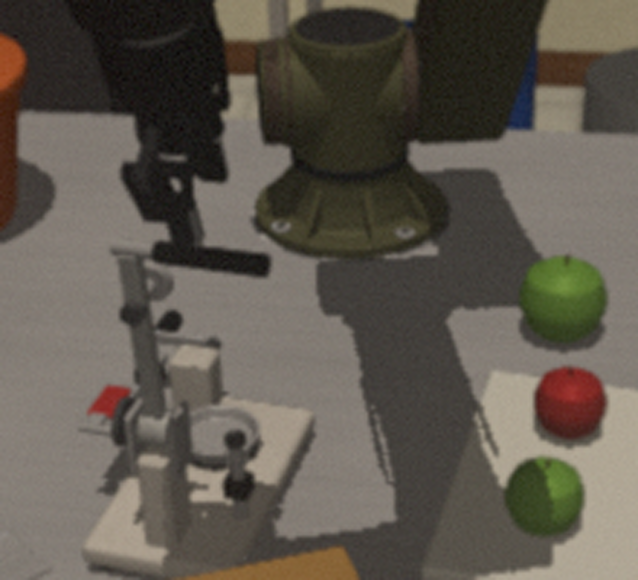

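The picture shows the arm standing up by itself, free of the fingers, with the paddle at rest. Next comes the move over to the apple.

```bash
cat >> h.py <<'E'
def go(P,yaw=None):
    """rows (turn, shift) in tool units from the current pose, tool down with yaw deg"""
    o,M=st()
    for p in P: print((M.T@(np.array(p)-o['ee_pos'])/.8).round(4).tolist())
    if yaw is not None:
        y=np.radians(yaw); T=np.array([[np.cos(y),np.sin(y),0],[np.sin(y),-np.cos(y),0],[0,0,-1]]); print('turn',(Rot.from_matrix(M.T@T).as_rotvec()/np.radians(120)).round(4))
E
python3 -c "
from h import *
go([(.66,.10,.36),(.566,.235,.30),(.566,.235,.13)],172.5)"
```

```text
t 16.8 pos [ 0.6783 -0.0093  0.3559] yawx 172.47 z [-0.336  0.045 -0.941] F [-0.17 -0.36  0.59] w 0.0516 q [ 0.22  0.71  1.17 -0.16 -2.35 -0.44]
[0.0399, 0.1324, 0.009]
[0.1449, 0.2842, 0.1266]
[0.0729, 0.2842, 0.3265]
turn [ 0.0003 -0.165  -0.0003]
```

apply_moves(motion=[[0,-0.02,0,0.01,0.04,0.002,0.2],[0,-0.05,0,0.025,0.09,0.005,0.2],[0,-0.1,0,0.04,0.1324,0.009,0.5],[0,-0.15,0,0.08,0.18,0.05,1],[0,-0.165,0,0.11,0.23,0.09,1],[0,-0.165,0,0.1449,0.2842,0.1266,1],[0,-0.165,0,0.125,0.2842,0.18,1],[0,-0.165,0,0.105,0.2842,0.235,1],[0,-0.165,0,0.085,0.2842,0.29,1],[0,-0.165,0,0.0729,0.2842,0.3265,1],[0,-0.165,0,0.0729,0.2842,0.3265,1],[0,-0.165,0,0.0729,0.2842,0.3265,1],[0,-0.165,0,0.0729,0.2842,0.3265,1],[0,-0.165,0,0.0729,0.2842,0.3265,1]])

```text
time: 18.2
ee_pos: [0.5656, 0.2358, 0.1321]
eef_rot: [0.0, 0.066, 0.998, 0.002]
force: [0.0, 0.3, 0.2]
grip_width: 0.0853
```

```bash
python3 -c "
from h import *
p,d=ctrl.snapshot('top'); np.savez('top1.npz',p=p,d=d)
H=hsv(p);m=(H[...,0]>35)&(H[...,0]<60)&(H[...,1]>150)&(H[...,2]>30); print(blobs(m))
cv2.imwrite('pics/t1.png',cv2.resize(p[170:300,230:400],None,fx=4,fy=4,interpolation=2)[:,:,::-1])
go([(.566,.235,.04)],172.5)"
```

```text
[(array([266.7, 216.7]), [261, 207, 12, 18, 115]), (array([163.9, 229.8]), [155, 222, 22, 20, 251]), (array([266. , 313.2]), [259, 306, 13, 17, 82])]
t 18.25 pos [0.5654 0.2357 0.1316] yawx 172.48 z [-0.     0.003 -1.   ] F [ 0.13 -0.74 -0.28] w 0.0855 q [ 0.72  0.09 -0.06 -0.   -1.42 -0.85]
[-0.001, -0.0011, 0.1144]
turn [ 0.0013 -0.0003 -0.0001]
```

View pics/t1.png

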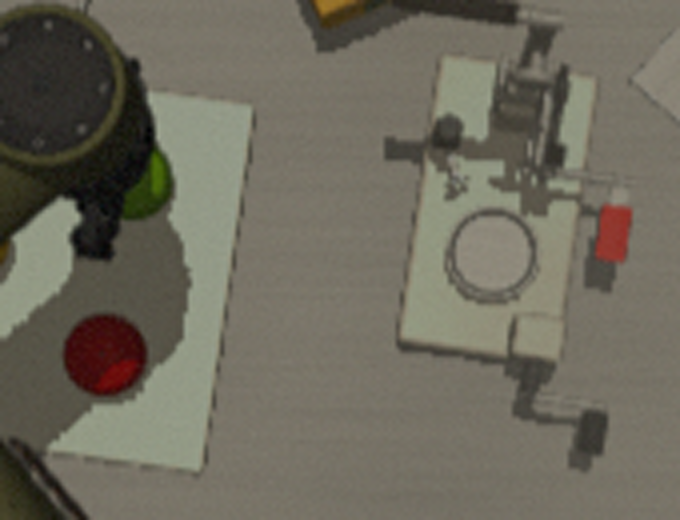

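Top view: cup rim now clear at about (353,234), centred in its ring. The fingers are above the green apple. Descending and gripping.

apply_moves(motion=[[0,0,0,0,0,0.04,1],[0,0,0,0,0,0.08,1],[0,0,0,0,0,0.1,1],[0,0,0,0,0,0.1144,1],[0,0,0,0,0,0.1144,1],[0,0,0,0,0,0.1144,0.65],[0,0,0,0,0,0.1144,0.5],[0,0,0,0,0,0.1144,0.4],[0,0,0,0,0,0.1144,0.3],[0,0,0,0,0,0.1144,0.3]], force=20)

```text
time: 19.25
ee_pos: [0.5652, 0.2358, 0.0397]
eef_rot: [-0.0, 0.065, 0.998, 0.001]
force: [-0.3, -1.2, 5.8]
grip_width: 0.0646
```

```bash
python3 -c "
from h import *
st()
p=np.load('top1.npz')['p']; g=cv2.cvtColor(p,cv2.COLOR_RGB2GRAY)
s=6; c=cv2.resize(g[215:255,333:373],None,fx=s,fy=s,interpolation=2)
e=cv2.HoughCircles(cv2.GaussianBlur(c,(0,0),2),cv2.HOUGH_GRADIENT_ALT,1.5,20,param1=60,param2=.6,minRadius=40,maxRadius=90); print(e)
for r in (e[0] if e is not None else []):
    uv=((r[0]+.5)/s-.5+333,(r[1]+.5)/s-.5+215); print(uv,r[2]/s,plane('top',[uv],.05)[0],plane('top',[uv],.04)[0])
"
```

```text
t 19.25 pos [0.5652 0.2358 0.0397] yawx 172.51 z [-0.     0.002 -1.   ] F [-0.31 -1.22  5.76] w 0.0646 q [ 0.72  0.14 -0.18 -0.   -1.25 -0.85]
[[[120.       114.        71.60762 ]
  [120.       114.        56.842205]]]
(np.float32(352.58334), np.float32(233.58333)) 11.934604 [ 0.50595911 -0.04920245  0.05      ] [ 0.50677351 -0.0498204   0.04      ]
(np.float32(352.58334), np.float32(233.58333)) 9.473701 [ 0.50595911 -0.04920245  0.05      ] [ 0.50677351 -0.0498204   0.04      ]
```

apply_moves(motion=[[0,0,0,0,0,0,0.2],[0,0,0,0,0,0,0.2],[0,0,0,0,0,-0.02,0.2],[0,0,0,0,0,-0.06,0.2],[0,0,0,0,0,-0.11,0.2],[0,0,0,0,0,-0.15,0.2],[0,0,0,0,0,-0.15,0.2]], force=35)

```text
time: 19.95
ee_pos: [0.5666, 0.2361, 0.1647]
eef_rot: [0.002, 0.065, 0.998, 0.003]
force: [0.6, -0.2, -0.2]
grip_width: 0.0633
```

```bash
python3 -c "
from h import *
go([(.507,-.0505,.16),(.507,-.0505,.067)],172.5)
p,d=ctrl.snapshot('scene'); np.savez('sc2.npz',p=p,d=d)
cv2.imwrite('pics/s4.png',cv2.resize(p[150:310,260:460],None,fx=3.5,fy=3.5,interpolation=2)[:,:,::-1])"
```

```text
t 19.95 pos [0.5666 0.2361 0.1647] yawx 172.5 z [ 0.005  0.005 -1.   ] F [ 0.65 -0.22 -0.18] w 0.0633 q [ 0.72  0.07 -0.01 -0.   -1.47 -0.85]
[0.0271, -0.3649, 0.0035]
[0.0276, -0.3656, 0.1198]
turn [0.0029 0.0021 0.    ]
```

View pics/s4.png

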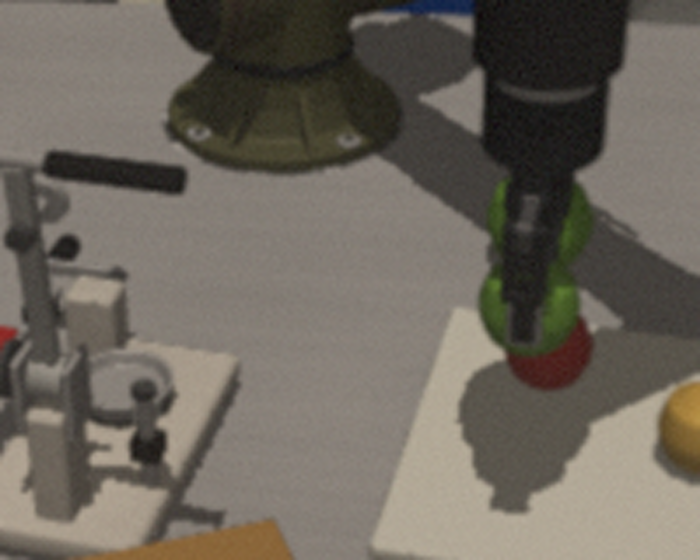

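The apple is held between the pads and clear of the board. Moving over the cup.

apply_moves(motion=[[0,0,0,0.004,-0.05,0,0.2],[0,0,0,0.008,-0.1,0,0.2],[0,0,0,0.012,-0.16,0,0.2],[0,0,0,0.016,-0.22,0,0.2],[0,0,0,0.02,-0.27,0,0.2],[0,0,0,0.024,-0.32,0,0.2],[0,0,0,0.026,-0.35,0,0.2],[0,0,0,0.0271,-0.365,0.0035,0.2],[0,0,0,0.0271,-0.365,0.02,0.2],[0,0,0,0.0271,-0.365,0.05,0.2],[0,0,0,0.0271,-0.365,0.05,0.2],[0,0,0,0.0271,-0.365,0.05,0.2]])

```text
time: 21.2
ee_pos: [0.5043, -0.0509, 0.1166]
eef_rot: [-0.003, 0.065, 0.998, -0.0]
force: [0.6, 0.6, -0.4]
grip_width: 0.0639
```

```bash
python3 -c "
from h import *
st()
print(plane('scene',[(296,259.1)],.05), proj('scene',[(.507,-.0505,.05)]))
p,d=ctrl.snapshot('scene'); np.savez('sc3.npz',p=p,d=d)
H=hsv(p);m=(H[...,0]>35)&(H[...,0]<65)&(H[...,1]>120)&(H[...,2]>25); print([b for b in blobs(m) if b[0][0]<380])
cv2.imwrite('pics/s5.png',cv2.resize(p[180:300,240:370],None,fx=5,fy=5,interpolation=2)[:,:,::-1])
go([(.507,-.0505,.067)],172.5)"
```

```text
t 21.2 pos [ 0.5043 -0.0509  0.1166] yawx 172.55 z [-0.006 -0.    -1.   ] F [ 0.59  0.61 -0.43] w 0.0639 q [ 0.3  -0.19 -0.35 -0.   -1.41 -0.43]
[[ 0.51463651 -0.04415616  0.05      ]] [[294.13637499 257.1896171 ]]
[(array([298.2, 232.4]), [293, 221, 12, 24, 192])]
t 21.25 pos [ 0.5049 -0.0509  0.1177] yawx 172.55 z [-0.004 -0.    -1.   ] F [-0.98 -0.19 -0.66] w 0.0637 q [ 0.3  -0.19 -0.35 -0.   -1.41 -0.43]
[-0.0028, 0.0009, 0.0634]
turn [-0.0002 -0.0018  0.0004]
```

View pics/s5.png

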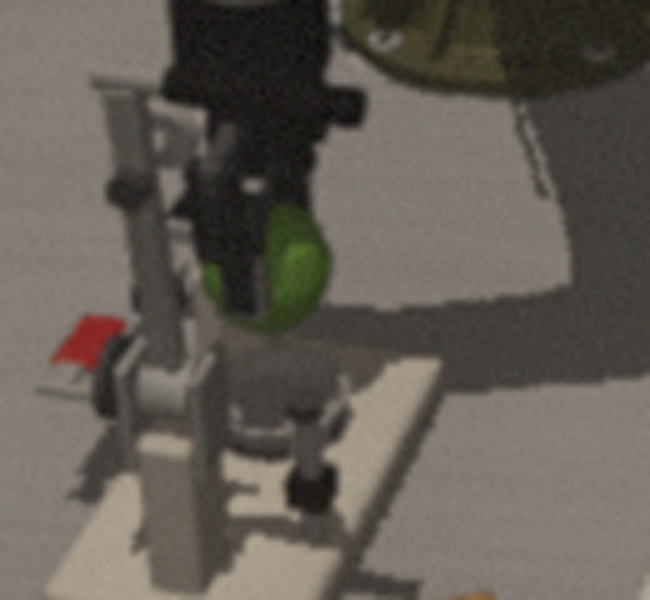

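The apple hangs upright over the cup, and the cup's right rim edge at u≈310 agrees with my centre estimate. Lowering.

apply_moves(motion=[[0,0,0,-0.0034,0.0006,0.01,0.2],[0,0,0,-0.0034,0.0006,0.03,0.2],[0,0,0,-0.0034,0.0006,0.045,0.2],[0,0,0,-0.0034,0.0006,0.055,0.2],[0,0,0,-0.0034,0.0006,0.06,0.2],[0,0,0,-0.0034,0.0006,0.0634,0.2],[0,0,0,-0.0034,0.0006,0.0634,0.2],[0,0,0,-0.0034,0.0006,0.0634,0.2]])

```text
time: 22.05
ee_pos: [0.5075, -0.0513, 0.0672]
eef_rot: [-0.001, 0.065, 0.998, 0.0]
force: [0.5, 0.2, -0.5]
grip_width: 0.0637
```

```bash
python3 -c "
from h import *
st()"
```

```text
t 22.05 pos [ 0.5075 -0.0513  0.0672] yawx 172.49 z [-0.003  0.001 -1.   ] F [ 0.51  0.17 -0.51] w 0.0637 q [ 0.29 -0.15 -0.41 -0.   -1.31 -0.42]
```

No contact yet, as expected. Lowering in small steps.

apply_moves(motion=[[0,0,0,0,0,0.0012,0.2],[0,0,0,0,0,0.0025,0.2],[0,0,0,0,0,0.0025,0.2]])

```text
time: 22.35
ee_pos: [0.5074, -0.0513, 0.065]
eef_rot: [-0.002, 0.065, 0.998, 0.0]
force: [0.1, -0.3, -0.3]
grip_width: 0.0634
```

```bash
python3 -c "
from h import *
st()"
```

```text
t 22.35 pos [ 0.5074 -0.0513  0.065 ] yawx 172.49 z [-0.003  0.001 -1.   ] F [ 0.1  -0.26 -0.26] w 0.0634 q [ 0.29 -0.15 -0.42 -0.   -1.31 -0.42]
```

apply_moves(motion=[[0,0,0,0,0,0.001,0.2],[0,0,0,0,0,0.002,0.2],[0,0,0,0,0,0.002,0.2]])

```text
time: 22.65
ee_pos: [0.5074, -0.0513, 0.0649]
eef_rot: [-0.001, 0.065, 0.998, -0.0]
force: [-6.8, 1.6, 10.5]
grip_width: 0.0637
```

```bash
python3 -c "
from h import *
st()"
```

```text
t 22.65 pos [ 0.5074 -0.0513  0.0649] yawx 172.51 z [-0.003  0.    -1.   ] F [-6.76  1.62 10.53] w 0.0637 q [ 0.29 -0.15 -0.42 -0.   -1.31 -0.42]
```

Contact came at the nominal floor height. Relieving slightly, then releasing.

apply_moves(motion=[[0,0,0,0,0,-0.001,0.2],[0,0,0,0,0,-0.001,0.45],[0,0,0,0,0,-0.001,0.52],[0,0,0,0,0,-0.001,0.6],[0,0,0,0,0,-0.001,0.7],[0,0,0,0,0,-0.001,0.8],[0,0,0,0,0,-0.001,0.85],[0,0,0,0,0,-0.001,0.85],[0,0,0,0,0,-0.02,0.85],[0,0,0,0,0,-0.05,0.85],[0,0,0,0,0,-0.09,0.85],[0,0,0,0,0,-0.14,0.85],[0,0,0,0,0,-0.14,0.85]])

```text
time: 23.95
ee_pos: [0.5103, -0.0517, 0.1831]
eef_rot: [0.004, 0.065, 0.998, 0.001]
force: [0.1, 0.6, 0.6]
grip_width: 0.0789
```

```bash
python3 -c "
from h import *
st()
p,d=ctrl.snapshot('scene')
H=hsv(p);m=(H[...,0]>35)&(H[...,0]<65)&(H[...,1]>120)&(H[...,2]>25); print([b for b in blobs(m) if b[0][0]<380])
print(proj('scene',[(.507,-.0505,.04),(.507,-.0505,.099),(.507,-.0505,.074)]))
red()
go([(.45,-.1405,.20),(.521,-.1405,.17),(.521,-.1405,.10)],172.5)
cv2.imwrite('pics/s6.png',cv2.resize(p[180:300,240:370],None,fx=5,fy=5,interpolation=2)[:,:,::-1])"
```

```text
t 23.95 pos [ 0.5103 -0.0517  0.1831] yawx 172.5 z [ 0.008  0.001 -1.   ] F [0.13 0.65 0.63] w 0.0789 q [ 0.29 -0.2  -0.25  0.   -1.52 -0.42]
[(array([294.5, 249.5]), [282, 239, 24, 24, 345])]
[[294.38441206 260.38093378]
 [292.89354546 241.15977137]
 [293.53339781 249.42069157]]
paddle v 247.566 u 257.095 5026.0
t 24.05 pos [ 0.5083 -0.0512  0.1773] yawx 172.49 z [-0.     0.001 -1.   ] F [-1.08  1.25  0.16] w 0.0793 q [ 0.29 -0.2  -0.25 -0.   -1.52 -0.42]
[0.0576, -0.1202, -0.0285]
[-0.0304, -0.1086, 0.009]
[-0.0304, -0.1087, 0.0965]
turn [ 0.0007 -0.0002 -0.0001]
```

View pics/s6.png

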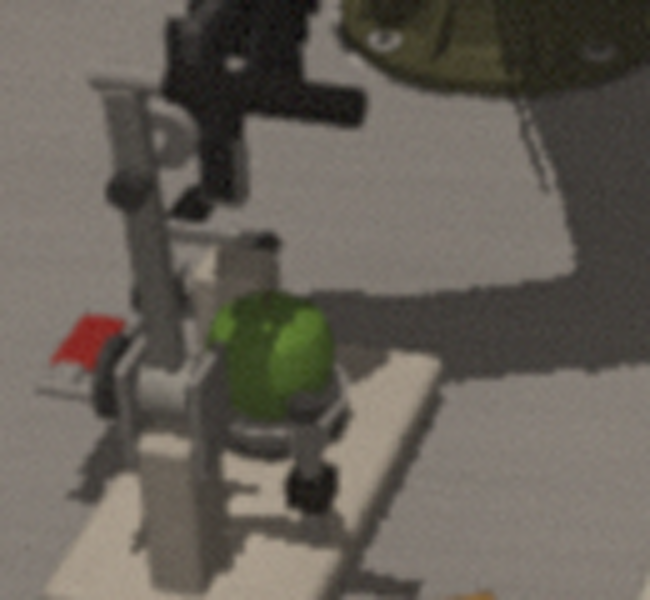

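The apple sits upright in the cup (blob centroid v 249.5 against 249.4 expected for fully seated) and the arm is still up. Now to the paddle with closed fingers.

apply_moves(motion=[[0,0,0,0,-0.03,-0.02,0.5],[0,0,0,-0.01,-0.07,-0.02,0],[0,0,0,-0.02,-0.1,-0.01,-0.6],[0,0,0,-0.0304,-0.1087,0.01,-1],[0,0,0,-0.0304,-0.1087,0.01,-1],[0,0,0,-0.0304,-0.1087,0.03,-1],[0,0,0,-0.0304,-0.1087,0.06,-1],[0,0,0,-0.0304,-0.1087,0.08,-1],[0,0,0,-0.0304,-0.1087,0.09,-1],[0,0,0,-0.0304,-0.1087,0.0965,-1],[0,0,0,-0.0304,-0.1087,0.0965,-1],[0,0,0,-0.0304,-0.1087,0.0965,-1]])

```text
time: 25.25
ee_pos: [0.5205, -0.1407, 0.0987]
eef_rot: [-0.001, 0.065, 0.998, 0.0]
force: [0.1, -0.3, 0.3]
grip_width: -0.0001
```

```bash
python3 -c "
from h import *
st();red()
p,d=ctrl.snapshot('top'); H=hsv(p);m=((H[...,0]<6)|(H[...,0]>172))&(H[...,1]>140)&(H[...,2]>50); print([b for b in blobs(m,5) if 360<b[0][0]<400])
p,d=ctrl.snapshot('scene'); cv2.imwrite('pics/s7.png',cv2.resize(p[180:300,220:350],None,fx=5,fy=5,interpolation=2)[:,:,::-1])"
```

```text
t 25.25 pos [ 0.5205 -0.1407  0.0987] yawx 172.5 z [-0.002  0.    -1.   ] F [ 0.09 -0.3   0.27] w -0.0001 q [ 0.11 -0.09 -0.3  -0.   -1.36 -0.24]
paddle v 249.032 u 256.528 466.0
[]
```

View pics/s7.png

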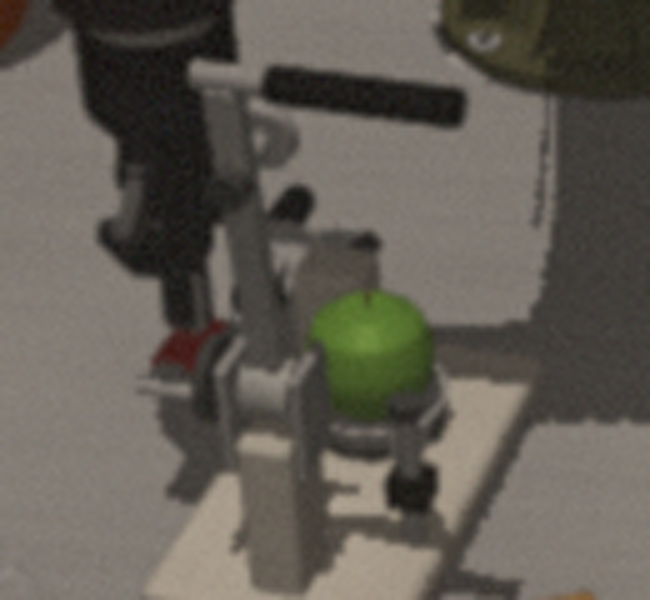

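The closed fingertips are over the red paddle and the apple stands upright. Pressing in slow steps.

apply_moves(motion=[[0,0,0,0,0,0.004,-1],[0,0,0,0,0,0.007,-1],[0,0,0,0,0,0.009,-1],[0,0,0,0,0,0.01,-1],[0,0,0,0,0,0.011,-1],[0,0,0,0,0,0.011,-1]])

```text
time: 26.0
ee_pos: [0.5202, -0.1408, 0.0906]
eef_rot: [-0.001, 0.065, 0.998, -0.0]
force: [-3.9, 2.0, 8.2]
grip_width: -0.0
```

```bash
python3 -c "
from h import *
st()"
```

```text
t 26.0 pos [ 0.5202 -0.1408  0.0906] yawx 172.51 z [-0.003 -0.    -1.   ] F [-3.93  1.98  8.15] w -0.0 q [ 0.11 -0.09 -0.31 -0.   -1.35 -0.24]
```

Contact at 8 N. Pressing on by 1.5 mm.

apply_moves(motion=[[0,0,0,0,0,0.0007,-1],[0,0,0,0,0,0.0014,-1],[0,0,0,0,0,0.002,-1],[0,0,0,0,0,0.002,-1]])

```text
time: 26.4
ee_pos: [0.5203, -0.1409, 0.0898]
eef_rot: [-0.001, 0.065, 0.998, -0.0]
force: [-5.2, 2.8, 10.7]
grip_width: 0.0
```

```bash
python3 -c "
from h import *
st()"
```

```text
t 26.4 pos [ 0.5203 -0.1409  0.0898] yawx 172.52 z [-0.002 -0.    -1.   ] F [-5.17  2.84 10.67] w 0.0 q [ 0.11 -0.09 -0.31  0.   -1.35 -0.24]
```

apply_moves(motion=[[0,0,0,0,0,0.0007,-1],[0,0,0,0,0,0.0014,-1],[0,0,0,0,0,0.002,-1],[0,0,0,0,0,0.002,-1]])

```text
time: 26.8
ee_pos: [0.5204, -0.1409, 0.0888]
eef_rot: [-0.001, 0.065, 0.998, -0.0]
force: [-7.4, 3.1, 14.8]
grip_width: -0.0001
```

```bash
python3 -c "
from h import *
st()"
```

```text
t 26.8 pos [ 0.5204 -0.1409  0.0888] yawx 172.53 z [-0.002 -0.001 -1.   ] F [-7.38  3.13 14.81] w -0.0001 q [ 0.11 -0.09 -0.31  0.   -1.34 -0.24]
```

apply_moves(motion=[[0,0,0,0,0,0.0006,-1],[0,0,0,0,0,0.0012,-1],[0,0,0,0,0,0.0016,-1],[0,0,0,0,0,0.0016,-1]])

```text
time: 27.2
ee_pos: [0.5206, -0.1408, 0.0851]
eef_rot: [-0.001, 0.065, 0.998, 0.0]
force: [2.0, -0.2, 4.3]
grip_width: -0.0002
```

```bash
python3 -c "
from h import *
st()"
```

```text
t 27.2 pos [ 0.5206 -0.1408  0.0851] yawx 172.5 z [-0.002  0.    -1.   ] F [ 1.97 -0.23  4.31] w -0.0002 q [ 0.11 -0.08 -0.32 -0.   -1.34 -0.24]
```

It tripped: the force dropped to 4 N. Holding briefly, then backing straight up.

apply_moves(motion=[[0,0,0,0,0,0,-1],[0,0,0,0,0,0,-1],[0,0,0,0,0,0,-1],[0,0,0,0,0,0,-1],[0,0,0,0,0,0,-1],[0,0,0,0,0,0,-1],[0,0,0,0,0,0,-1],[0,0,0,0,0,0,-1],[0,0,0,0,0,-0.01,-1],[0,0,0,0,0,-0.03,-1],[0,0,0,0,0,-0.07,-1],[0,0,0,0,0,-0.12,-1],[0,0,0,0,0,-0.15,-1],[0,0,0,0,-0.05,-0.18,-1],[0,0,0,0,-0.1,-0.18,-1],[0,0,0,0,-0.1,-0.18,-1],[0,0,0,0,-0.1,-0.18,-1],[0,0,0,0,-0.1,-0.18,-1]])

```text
time: 29.0
ee_pos: [0.5095, -0.2194, 0.2274]
eef_rot: [-0.003, 0.065, 0.998, 0.001]
force: [-0.8, -0.5, -0.7]
grip_width: -0.0001
```

```bash
python3 -c "
from h import *
st();red()
p,d=ctrl.snapshot('scene'); cv2.imwrite('pics/s8.png',cv2.resize(p[180:300,220:350],None,fx=5,fy=5,interpolation=2)[:,:,::-1])
H=hsv(p);m=(H[...,0]>35)&(H[...,0]<65)&(H[...,1]>120)&(H[...,2]>25); print([b for b in blobs(m) if b[0][0]<380])
P=cloud('scene',d)
# handle: dark pixels with expected height
g=p.max(-1)<60; m=g&(P[...,2]>.08)&(P[...,0]>.42)&(P[...,0]<.72)&(P[...,1]>-.04)&(P[...,1]<.08)
Q=P[m]; print('handle',len(Q),Q.mean(0),Q.std(0))
"
```

```text
t 29.0 pos [ 0.5095 -0.2194  0.2274] yawx 172.5 z [-0.006  0.001 -1.   ] F [-0.8  -0.48 -0.69] w -0.0001 q [-0.05 -0.08 -0.05 -0.   -1.6  -0.09]
paddle v 247.472 u 257.064 5200.0
[(array([295.5, 251.3]), [286, 240, 20, 23, 274])]
handle 1814 [0.54730531 0.01257834 0.50284751] [0.03241004 0.02795955 0.15049961]
```

```bash
python3 -c "
from h import *
for n in('top','scene'):
    p,d=ctrl.snapshot(n); P=cloud(n,d)
    g=p.max(-1)<70; m=g&(P[...,2]>.08)&(P[...,2]<.33)&(P[...,0]>.42)&(P[...,0]<.72)&(P[...,1]>-.02)&(P[...,1]<.07)
    Q=P[m]; print(n,'handle',len(Q),np.median(Q,0).round(4),Q.std(0).round(4))
    print('expected px at -0.02/-0.2/1.7', [proj(n,[(.5088+.991*x+.131*.065,-.0517-.131*x+.991*.065,z)]).round(1).tolist() for x,z in((-.05,.1316),(-.0466,.101),(.142,.304))], np.argwhere(m).mean(0)[::-1] if m.any() else '')
    H=hsv(p);k=(H[...,0]>35)&(H[...,0]<65)&(H[...,1]>120)&(H[...,2]>25); print([b for b in blobs(k)])
    if n=='top':
        a=hsv(np.load('top0.npz')['p']); 
st()"
```

```text
top handle 78 [0.4707 0.0383 0.1372] [0.0048 0.013  0.0041]
expected px at -0.02/-0.2/1.7 [[[331.4, 244.1]], [[331.3, 243.6]], [[342.2, 169.8]]] [325.25641026 242.78205128]
[(array([168.3, 234.4]), [155, 222, 28, 26, 578]), (array([258. , 319.5]), [245, 306, 27, 28, 582])]
scene handle 271 [0.4766 0.0137 0.1347] [0.05   0.0251 0.0112]
expected px at -0.02/-0.2/1.7 [[[322.6, 223.2]], [[322.6, 234.2]], [[293.1, 199.8]]] [319.20295203 230.63837638]
[(array([413.8, 210.9]), [400, 199, 28, 28, 540]), (array([295.5, 251.5]), [286, 240, 20, 23, 280]), (array([531.2, 272.6]), [514, 258, 34, 33, 796])]
t 29.2 pos [ 0.5101 -0.2193  0.2283] yawx 172.56 z [-0.004  0.001 -1.   ] F [1.36 0.82 0.45] w 0.0004 q [-0.04 -0.08 -0.05 -0.   -1.6  -0.09]
```

Handle top surface is at z≈0.137, which puts its axis at about 0.13 and the arm at about −0.02 rad, so it rests on the seated apple. The robot is clear, so I'm handing in.

```bash
python3 -c "
from h import *
f=np.load('top0.npz');P=cloud('top',f['d']);p=f['p'];g=p.max(-1)<70; m=g&(P[...,2]>.06)&(P[...,2]<.33)&(P[...,0]>.42)&(P[...,0]<.72)&(P[...,1]>-.02)&(P[...,1]<.07);print('initial handle z',np.median(P[m],0))
print(ctrl.close_job())"
```

```text
initial handle z [0.47256851 0.01063013 0.1074561 ]
the job is handed in; nothing more can be done
None
```

The job is done and handed in at about 29 s of the 72 s allowed; no verdict was reported.

- **Arm lifted:** I raised it by the handle until the nose snapped in at about 1.73 rad, seen as the paddle springing back to rest. It then settled onto the catch and stayed up with the fingers off. The force never rose clearly against the rubber buffer; about 16.5 N at the handle was the most I read near the top. During the lift the bar slipped a few millimetres towards the fingertips, and sideways handle force reached about 27 N, so I tilted the tool 20° and went on.
- **Apple placed:** I set the small green apple from the board in the cup. It touched down at the expected floor height, and the camera showed it upright and where a fully seated apple should be.
- **Arm released:** The catch tripped between a reading of 14.8 N straight down and the next step. That is above the 7–10 N you gave and well under the 35 N limit.
- **Last checks:**
  - The handle's top surface stands at z = 0.137 m, up from 0.107 m at the start. That fits the arm at about −0.02 rad, resting on a seated apple.
  - The paddle is back at rest and the robot is clear of everything.
  - The two larger green apples have not moved.
- **Not confirmed:** The picture viewer had reached its limit, so the closed arm was checked by depth and colour measurements only. I did not re-measure the red and yellow apples or the other loose items. The top and scene cameras differed by a few millimetres on the cup centre.

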